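Hold the power supply's lid at the inspection angle

TASK

The bench power supply has to be looked into, but a small brown flux bottle is standing on its closed lid. First take the bottle off and stand it upright in the empty undivided tray, without tipping or dropping it, and let go of it; then raise the lid (it has a bar handle) until it lies in line with the pointer arm on the side of the case, to within five degrees, and finish while still holding the lid there (it falls shut if let go). Leave the pointer and the other things on the table where they are.

Things in the scene. Friction and masses are not known exactly. Their poses are not given: they have to be found in the camera images.
- case: bench power supply, grey open-topped case, x 180 mm, y 220 mm, 95 mm high, fixed to the table, its knobs and sockets facing away from the robot (+x); origin at the centre of its underside, z up; stands at varying place and yaw (up to 0.25 rad)
- lid: aluminium lid, 180 x 220 x 6 mm, about 0.35 kg. Origin on its hinge, along the case's top edge nearest the robot (its middle, 95.5 mm high, plate's underside); x to the free edge, y along the hinge, z out of its top face. Closed, axes as the case's, top face 101.5 mm high. The free edge lifts, x axis then pointing up by the opening angle, at most 1.35 rad. Free hinge: falls shut if let go
- handle (a point): grip point of the lid's handle: the middle of a round steel bar, 10 mm thick, 90 mm long, along the lid's y, standing on two posts; in the lid's frame at x 150 mm, y 0, z 41 mm, that is 35 mm clear above the lid's upper face (bar centre); axes as the lid's
- pointer: dark steel pointer arm, 10 mm rod 150 mm long on the case's -y side, 123 mm from its middle. Origin: its pivot, 3 mm above the lid's hinge line; x along the rod to its tip, rising away from the robot at the marked angle, 0.5 to 0.95 rad from level. Stiff (0.4 N m), stays where set. The lid is at the mark when its x is parallel to the pointer's x, its side edge lying along the rod
- pointer_tip (a point): tip of the pointer arm, 150 mm from its pivot; axes as the pointer's
- bottle: small brown glass flux bottle with black cap and paper label, standing upright on the lid between hinge and handle; 42 mm across, 110 mm high, straight sides up to 68 mm, then a narrow neck; about 0.12 kg; origin at the centre of its underside, z along its axis
- tray: empty flat square aluminium tray without dividers, 120 x 120 mm, rim 14 mm high, walls and floor 4 mm thick, fixed to the table; origin at the centre of its underside (its floor is 4 mm higher). To the left of the case (+y), nearer or farther, having swapped places with the organiser or not
- organiser: bystander: square aluminium box 120 x 120 x 30 mm divided into nine compartments with small parts, fixed; origin at the centre of its underside
- tall_bottle: bystander: taller brown bottle with white cap, 52 mm across, 150 mm high, standing on the table on the robot's side of the power supply; origin under its base
- spool: bystander: solid metal solder spool, 54 mm across, 50 mm high, standing on the table; origin under its base
- jar: bystander: glass jar with a lid, 56 mm across, 65 mm high, on the table; origin under its base
- screwdriver: bystander: screwdriver lying on the table; origin under it
- remote: bystander: black remote control 160 x 45 x 18 mm lying on the table; origin under its centre
- water_bottle: bystander: grey drinking bottle with a screw cap, 84 mm across, 195 mm high; origin under its base
- breadboard: bystander: white breadboard 55 x 165 x 9 mm with three chips on it; origin under its centre
Not all that is in view belongs to the job. What is shaped like the tray but orange is not meant.

How it is judged (in metres and radians):
On the way, in this order (a step that is already met when the one before it is completed fails the run):
1. the bottle stands upright in the tray, let go, and the lid is still shut (x of bottle in the frame of tray between -0.042 and 0.042 m and y of bottle in the frame of tray between -0.042 and 0.042 m and z of bottle in the frame of tray below 0.01 m and angle between bottle's own z axis and vertical below 0.1 rad and contact force between bottle and the arm below 0.05 N and contact force between bottle and the fingers below 0.05 N and linear speed of bottle below 0.03 m/s and angle between the x axis of lid and the x axis of case, either way round below 0.1 rad), for 0.2 s.
2. the robot holds the lid in line with the pointer (angle between the x axis of lid and the x axis of pointer, either way round below 0.087 rad and (contact force between lid and the fingers above 0.4 N or contact force between lid and the arm above 0.4 N)), for 0.2 s.
At the end, for the whole second after the job is handed in: The robot holds the still lid (over 0.4 N, under 0.1 rad/s) within 0.087 rad (5 degrees) of the pointer, nothing else propping it; pointer tip moved under 12 mm; the bottle stands in the tray, upright within 0.1 rad, at rest, untouched (all of step 2 and angular speed of lid below 0.1 rad/s and distance of pointer_tip from where it was at the start of the episode below 0.012 m and x of bottle in the frame of tray between -0.042 and 0.042 m and y of bottle in the frame of tray between -0.042 and 0.042 m and z of bottle in the frame of tray below 0.01 m and angle between bottle's own z axis and vertical below 0.1 rad and contact force between bottle and the arm below 0.05 N and contact force between bottle and the fingers below 0.05 N and linear speed of bottle below 0.03 m/s and contact force between lid and bottle below 0.05 N and contact force between lid and tall_bottle below 0.05 N and contact force between lid and spool below 0.05 N and contact force between lid and jar below 0.05 N and contact force between lid and screwdriver below 0.05 N and contact force between lid and remote below 0.05 N and contact force between lid and water_bottle below 0.05 N and contact force between lid and breadboard below 0.05 N); the arm keeps its last pose, push and grip.
It fails at once if the bottle tips over (beyond 0.6 rad) (angle between bottle's own z axis and vertical above 0.6 rad).
It fails at once if the bottle is dropped (falls free for more than 3 cm) (contact force between bottle and anything else below 0.005 N and linear speed of bottle above 0.77 m/s).
It fails at once if another thing on the table is moved more than 3 cm (distance of any of tall_bottle, spool, jar, screwdriver, remote, water_bottle, breadboard from where it was at the start of the episode above 0.03 m).
It also fails if it takes over 61 s, if anything falls off the work surface, if the arm or the gripper's body presses on something with over 40 N, if the wrist force passes 120 N, or if a joint passes its speed limit or range.

ROBOT

A 6-joint arm with a two-finger parallel gripper is mounted at the origin on the work surface. World frame = base frame: x ahead of the robot, y to its left, z up, the work surface at z = 0. Lengths are in mm, angles in rad, forces in N, time in s.
With the tool pointing down it reaches from about 275 to 875 mm from the base axis. Payload 12.5 kg.
Tool frame: the origin (TCP) lies midway between the tips of the shut fingers; the grasp point (between the pads) lies 19 mm behind it; z points along the fingers, y is the line along which they close (so a half turn about z gives the same grasp; the last joint's range is limited). The gripper opens to 85 mm and grips with 20 to 120 N. Pads are 22 mm wide; open, the fingers measure 114 mm over their backs; the gripper's body (76 mm by 85 mm) begins 54 mm behind the grasp point. The pads swing forward as they close: fully open they stand 13 mm farther back than shut.
Start: joints at [-1.387, 0.351, 1.652, -0, 1.139, -0.085], TCP at [146.086, -530.229, 231.29] pointing down, gripper open.
Joint ranges: [-2.75, 2.75], [-0.79, 2.1], [0.01, 2.65], [-1.57, 4.71], [0.07, 3.14], [-2.87, 2.87]. Speed limits (rad/s): [2.22, 2.22, 2.79, 3.14, 3.14, 3.14].

INTERFACE

Orientations are given as [roll, pitch, yaw] about the fixed x, y, z axes, in that order (R = Rz(yaw) Ry(pitch) Rx(roll)).
In Python, from workcell import bot gives the robot as it stands.
- The arm moves only by the tool step_arm, never from a script. Its argument "rows" is a list of rows, each a list of 4 numbers: the shift along the world's x, y, z in cm, then the turn about the world's z in degrees. In form: [[x, y, z, turn], ...]. A call has 1 to 20 rows; each row shifts and turns the commanded pose from where the row before left it; what a row does not reach is not made up. A row lasts 1/12 s, in which the tool goes at most 41.7 mm and 7.16 degrees, less where a joint would pass 70% of its speed; a pose out of reach is approached as far as the arm can. A call with a gripper value outside its range is refused whole. "hand" is the opening in per cent of the stroke, from 0 (shut) to 100 (fully open), set as the call begins (left out, the last holds). The fingers move at their own pace and stop on an object; "grip_force" is the grip in N (left out, the last holds). Time passes only in rows, so rows that do not move let the fingers close. It gives the time, the measured TCP pose, the force, the opening and the grip force at its end, in the units of the state.
- bot.get_obs(): the state, without advancing time (a new reading comes with each control period).
- bot.read_camera(name): name is "scene" or "top"; returns the picture (384x512x3 uint8, red, green, blue); there is no depth.
- bot.camera_info(name): a dict with "fx", "fy", "cx", "cy" (pixels), "k1" (the pictures are not rectified: a ray, as slopes to the right and down, at radius r is drawn at 1 + k1 r^2 times it, then the intrinsics apply), "origin" and "attitude" of the camera in the world. Camera axes: x right, y up, looking along -z (the intrinsics and any distortion apply to the point x, -y, -z); pixel columns grow to the right and rows downward; lengths in mm; the calibration is good to about 2 mm. A picture is of the moment at which its call begins. camera_info takes no time and is no camera call.
- bot.job_done(): hands the job in; it is judged then, once.
Trained networks look in the newest picture that a camera, given by its name, has taken for a name from the list of things; names that differ only in an ending like _2 or _b are one class to them, and where a whole thing is asked for, a point or a joint stands for the part that bears it (a point fixed in the world has none). Each returns a list of dicts, best first, with "confidence" (0 to 1); they miss things now and then, are a little off and sometimes report something else, mostly with a low value. They report only what shows in the picture. A call takes as long as a camera call. They do not tell look-alikes from the thing itself.
- bot.boxes_of(target, camera): "at" ([x, y, z] in mm, in world coordinates, good to about 4 mm: the middle of the surface that is visible of it).
- bot.trace(target, camera): "region" (384x512 bool, what is visible of it).
- bot.tip_of(target, camera): "at" ([x, y, z] in mm, in world coordinates, good to about 4 mm: a listed point, or the origin of a listed thing).
The state is a dict: "t": time; "joints": joint angles; "joint_vel": joint speeds; "tau": joint torques, N m; "tcp_pos": TCP position; "tcp_rot": TCP orientation; "wrist_force": force on the tool from outside, world axes, zero at the start; "ft_torque": the same for the moment, N m; "gripper_width": finger opening in mm; "grasp_force": force on a finger pad.
Only numpy, scipy, OpenCV 4.12 (cv2) and the standard library are available. Lean on these libraries where they do the work, as an engineer would, in place of code of your own. Each camera call takes 0.05 s, during which the arm holds its last target. There are 200 camera calls.

## Working session

There is one attempt and no reset: what is moved stays moved. The work goes in short steps, Python scripts to look and compute and a tool call to move; the robot and the scene stay as the last step left them, time stands still between calls to the robot, and variables do not carry over. Pictures are saved under pics/ and viewed, at most 10 in all, crops included, and the job is handed in when it is done.

Besides the shell and the picture viewer there is one more tool, called after "Call:" as a command line: name --pt "numbers of a row" for each row, then --argument value for the rest. step_arm: Moves the arm, as the interface text tells. Its arguments: {"type":"object","properties":{"rows":{"type":"array","items":{"type":"array","items":{"type":"number"}}},"hand":{"type":"number"},"grip_force":{"type":"number"}},"required":["rows"]}

```bash
mkdir -p pics
cat > h.py <<'E'
from workcell import bot
import numpy as np, cv2
def shot(c,n,crop=None,s=1):
    im=bot.read_camera(c)[:,:,::-1]
    if crop: a,b,c_,d=crop; im=im[b:d,a:c_]
    cv2.imwrite(f'pics/{n}.png',cv2.resize(im,None,fx=s,fy=s,interpolation=cv2.INTER_CUBIC))
E
python3 - <<'E'
from h import *
a=bot.read_camera('scene');b=bot.read_camera('top')
cv2.imwrite('pics/scene.png',a[:,:,::-1]);cv2.imwrite('pics/top.png',b[:,:,::-1])
for c in('scene','top'):
    print(c,bot.camera_info(c))
    for n in('case','lid','handle','pointer','pointer_tip','bottle','tray','organiser','tall_bottle'):
        print(n,[(np.round(d['at']),round(d['confidence'],2)) for d in bot.tip_of(n,c)])
print(bot.get_obs())
E
```

```text
scene {'fx': 497.8958259694123, 'fy': 497.8958259694123, 'cx': 257.57949722875856, 'cy': 197.25502628526408, 'k1': 0.013651316602367573, 'origin': array([1052.41568878,  897.72190335, 1278.62657691]), 'attitude': array([0.7278531 , 0.00712456, 2.56482605])}
case [(array([ 572., -162.,    1.]), 0.82)]
lid [(array([ 488., -169.,   93.]), 0.69)]
handle [(array([ 638., -155.,  136.]), 0.79)]
pointer [(array([ 493., -290.,  103.]), 0.67)]
pointer_tip [(array([ 620., -279.,  181.]), 0.51)]
bottle [(array([ 559., -138.,  102.]), 0.6)]
tray [(array([429., 232.,   0.]), 0.94), (array([266., 371.,  -5.]), 0.88)]
organiser [(array([630., 224.,   3.]), 0.63), (array([ 572., -163.,    6.]), 0.44)]
tall_bottle [(array([370., -27.,   0.]), 0.58)]
top {'fx': 498.7196041381197, 'fy': 498.7196041381197, 'cx': 257.90612197951566, 'cy': 196.91183757380222, 'k1': 0.03670785979678946, 'origin': array([ 418.84486009,   43.31880934, 1596.73564708]), 'attitude': array([ 0.07095679, -0.00780607, -1.56241823])}
case [(array([ 575., -161.,   -0.]), 0.82)]
lid [(array([ 479., -168.,   97.]), 0.8)]
handle [(array
[... 395 characters left out ...]
.,   2.]), 0.5)]
{'t': 1.0, 'joints': array([-1.38662425e+00,  3.50708008e-01,  1.65179845e+00, -4.82173910e-06,
        1.13915044e+00, -8.46461639e-02]), 'joint_vel': array([-0.00106702, -0.00155561,  0.00102085,  0.00149361, -0.00100441,
       -0.00092535]), 'tau': array([ 1.04947747e-03, -5.06030846e+01, -2.91649818e+01, -7.58301258e-05,
        5.24777697e-04, -2.83351523e-05]), 'tcp_pos': array([ 146.06985659, -530.2205856 ,  231.2857596 ]), 'tcp_rot': array([-3.14152827e+00, -1.06768781e-06,  2.68820257e-01]), 'wrist_force': array([-0.18769888, -0.30624017, -0.54281918]), 'ft_torque': array([0.05249597, 0.00443206, 0.01060644]), 'grasp_force': 0.0, 'gripper_width': 85.05571626079424}
```

View pics/scene.png

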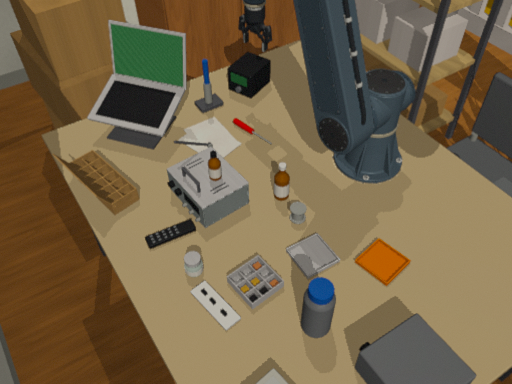

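View pics/top.png

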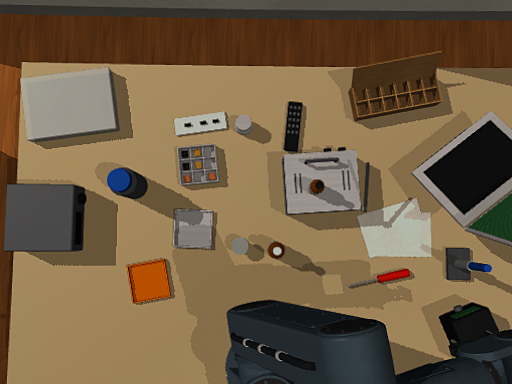

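The scene picture shows two brown bottles: the black-capped one on the lid at (215,168) and the taller white-capped one on the table at (282,183). The silver tray is at (313,254), the orange look-alike at (382,260) and the divided organiser at (255,281). By the description I choose the black-capped bottle and the silver tray. I'll check both in one crop and average the measurements.

Run:
```python
from h import *
shot('scene','crop1',(150,130,430,300),2.8)
from collections import defaultdict
R=defaultdict(list)
ref=dict(case=(573,-162,0),lid=(484,-168,95),handle=(636,-155,136),pointer=(495,-290,100),pointer_tip=(618,-278,183),bottle=(557,-140,102),tray=(431,232,0))
for k in range(3):
  for c in('scene','top'):
    bot.read_camera(c)
    for n in ref:
      for d in bot.tip_of(n,c):
        if np.linalg.norm(d['at']-np.array(ref[n]))<30: R[n].append(d['at'])
M={n:np.mean(v,0) for n,v in R.items()}
for n in M: print(n,M[n].round(1),np.std(R[n],0).round(1),len(R[n]))
d=M['handle']-M['lid'];print('yaw',np.arctan2(d[1],d[0]))
d=M['pointer_tip']-M['pointer'];print('ptr yaw',np.arctan2(d[1],d[0]),'elev',np.arctan2(d[2],np.hypot(d[0],d[1])))
# lid outline yaw
bot.read_camera('top')
m=bot.trace('lid','top')[0]['region'].astype(np.uint8)
c=cv2.findContours(m,0,2)[0];c=max(c,key=cv2.contourArea);r=cv2.minAreaRect(c);print(r)
```

```text
case [ 574.2 -160.5    2.3] [1.2 2.3 1.9] 6
handle [ 634.8 -156.   136.2] [0.6 1.8 2.1] 6
pointer [ 494.5 -291.5  100.8] [2.5 1.4 1.3] 5
pointer_tip [ 617.1 -278.8  182.7] [2.1 1.  0.8] 6
bottle [ 555.4 -139.   101.9] [1.6 0.7 1.7] 5
tray [4.326e+02 2.330e+02 1.000e-01] [4.  2.1 1.7] 6
lid [ 483.2 -166.2   95.6] [2.5 2.  1.9] 5
yaw 0.06721453271145372
ptr yaw 0.1029647436190616 elev 0.5861299781138312
((321.7615051269531, 180.98223876953125), (59.45672607421875, 74.27017974853516), 86.12147521972656)
```

View pics/crop1.png

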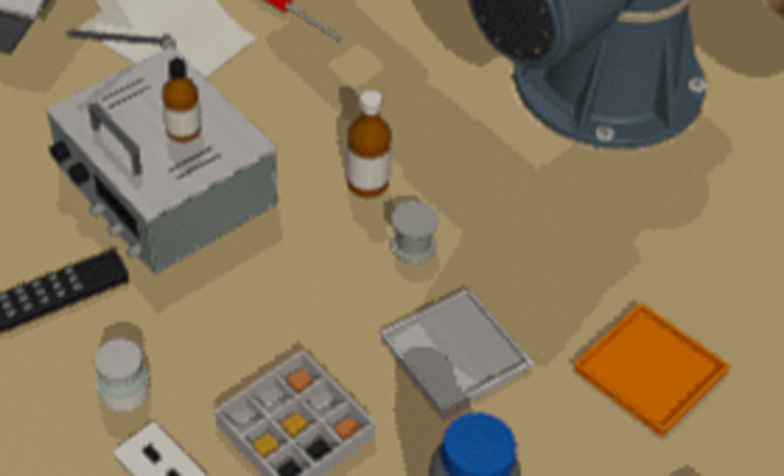

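The crop confirms the small black-capped bottle at crop (182,105) and the silver, undivided tray at crop (457,350). Next I move above the bottle.

Call:
step_arm --pt "2.27 2.17 0.4 -0.6" --pt "2.27 2.17 0.4 -0.6" --pt "2.27 2.17 0.4 -0.6" --pt "2.27 2.17 0.4 -0.6" --pt "2.27 2.17 0.4 -0.6" --pt "2.27 2.17 0.4 -0.6" --pt "2.27 2.17 0.4 -0.6" --pt "2.27 2.17 0.4 -0.6" --pt "2.27 2.17 0.4 -0.6" --pt "2.27 2.17 0.4 -0.6" --pt "2.27 2.17 0.4 -0.6" --pt "2.27 2.17 0.4 -0.6" --pt "2.27 2.17 0.4 -0.6" --pt "2.27 2.17 0.4 -0.6" --pt "2.27 2.17 0.4 -0.6" --pt "2.27 2.17 0.4 -0.6" --pt "2.27 2.17 0.4 -0.6" --pt "2.27 2.17 0.4 -0.6" --pt "0 0 0 0" --pt "0 0 0 0" --hand 100 --grip_force 25

```text
t: 5.22
tcp_pos: [555.3, -138.7, 303.1]
tcp_rot: [-3.142, 0.0, 0.083]
wrist_force: [-0.2, 0.2, 0.1]
gripper_width: 85.2
grasp_force: 0.0
```

Call:
step_arm --pt "0 0 -2.5 0" --pt "0 0 -2.5 0" --pt "0 0 -2.5 0" --pt "0 0 -2.5 0" --pt "0 0 -2 0" --pt "0 0 -1.5 0" --pt "0 0 -1 0" --pt "0 0 -0.7 0" --pt "0 0 -0.4 0" --pt "0 0 -0.3 0" --pt "0 0 0 0" --pt "0 0 0 0"

```text
t: 6.22
tcp_pos: [554.9, -139.8, 144.9]
tcp_rot: [3.141, -0.001, 0.08]
wrist_force: [-0.2, -0.1, 0.3]
gripper_width: 85.4
grasp_force: 0.0
```

```bash
python3 -c "
from h import *
shot('scene','c2',(150,110,300,230),5)"
```

```text
(no output)
```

View pics/c2.png

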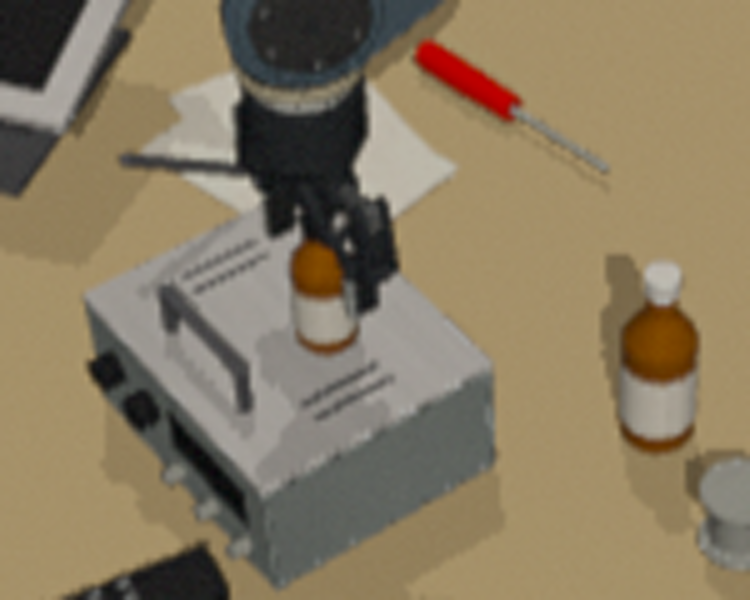

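The bottle, at crop (325,290), stands between the open fingers and nothing is touching. I lower slightly and close.

Call:
step_arm --pt "0 0 -0.15 0" --pt "0 0 0 0" --pt "0 0 0 0" --pt "0 0 0 0" --pt "0 0 0 0" --pt "0 0 0 0" --pt "0 0 0 0" --pt "0 0 0 0" --pt "0 0 0 0" --pt "0 0 0 0" --pt "0 0 0 0" --pt "0 0 0 0" --hand 0 --grip_force 30

```text
t: 7.27
tcp_pos: [554.8, -139.5, 143.0]
tcp_rot: [-3.142, -0.0, 0.08]
wrist_force: [-1.8, 3.2, 5.8]
gripper_width: 41.1
grasp_force: 30.5
```

Call:
step_arm --pt "0 0 0.3 0" --pt "0 0 0.6 0" --pt "0 0 1 0" --pt "0 0 1.5 0" --pt "0 0 1.5 0" --pt "0 0 1.5 0" --pt "0 0 1.2 0" --pt "0 0 0.8 0" --pt "0 0 0.4 0" --pt "0 0 0 0"

```text
t: 8.1
tcp_pos: [554.9, -139.8, 231.7]
tcp_rot: [3.141, -0.001, 0.08]
wrist_force: [0.8, -0.3, -1.3]
gripper_width: 41.0
grasp_force: 30.5
```

```bash
python3 -c "
from h import *
o=bot.get_obs();print(o['tcp_pos'],o['wrist_force'],o['gripper_width'])
for c in('scene','top'):
    bot.read_camera(c)
    print([(d['at'].round(),d['confidence']) for d in bot.tip_of('bottle',c)],[(d['at'].round(),d['confidence']) for d in bot.tip_of('tray',c)])
"
```

```text
[ 554.91188025 -139.75510074  231.69805002] [ 0.84086529 -0.3412221  -1.34273355] 40.954170977597855Traceback (most recent call last):
  File "<string>", line 6, in <module>
    print([(d['at'].round(),d['confidence']) for d in bot.tip_of('bottle',c)],[(d['at'].round(),d['confidence']) for d in bot.tip_of('tray',c)])
            ^^^^^^^^^^^^^
AttributeError: 'list' object has no attribute 'round'. Did you mean: 'count'?
```

Call:
step_arm --pt "-0.4 1.2 0 0" --pt "-0.8 2.4 0 0" --pt "-0.8 2.4 0 0" --pt "-0.8 2.4 0 0" --pt "-0.8 2.4 0 0" --pt "-0.8 2.4 0 0" --pt "-0.8 2.4 0 0" --pt "-0.8 2.4 0 0" --pt "-0.8 2.4 0 0" --pt "-0.8 2.4 0 0" --pt "-0.8 2.4 0 0" --pt "-0.8 2.4 0 0" --pt "-0.8 2.4 0 0" --pt "-0.8 2.4 0 0" --pt "-0.8 2.4 0 0" --pt "-0.4 1.2 0 0" --pt "-0.2 0.7 0 0" --pt "0 0.6 0 0" --pt "0 0 0 0" --pt "0 0 0 0"

```text
t: 9.87
tcp_pos: [432.7, 233.1, 230.6]
tcp_rot: [3.141, 0.0, 0.08]
wrist_force: [-0.7, 0.7, -1.9]
gripper_width: 40.9
grasp_force: 30.5
```

```bash
python3 -c "
from h import *
o=bot.get_obs();print(o['tcp_pos'],o['wrist_force'],o['gripper_width'])
for c in('scene','top'):
    bot.read_camera(c)
    for n in('bottle','tray'): print(n,[(np.round(d['at']),d['confidence']) for d in bot.tip_of(n,c)])
shot('scene','c3',(230,150,430,310),3.7)
"
```

```text
[432.72303532 233.06159452 230.56268418] [-0.70046358  0.73490348 -1.89242557] 40.91930972600148
bottle [(array([436., 236., 190.]), 0.53)]
tray [(array([428., 234.,  -1.]), 0.9), (array([269., 374.,  -2.]), 0.76)]
bottle [(array([ 633., -156.,  136.]), 0.71)]
tray [(array([266., 371.,  -1.]), 0.87), (array([434., 232.,   1.]), 0.85)]
```

View pics/c3.png

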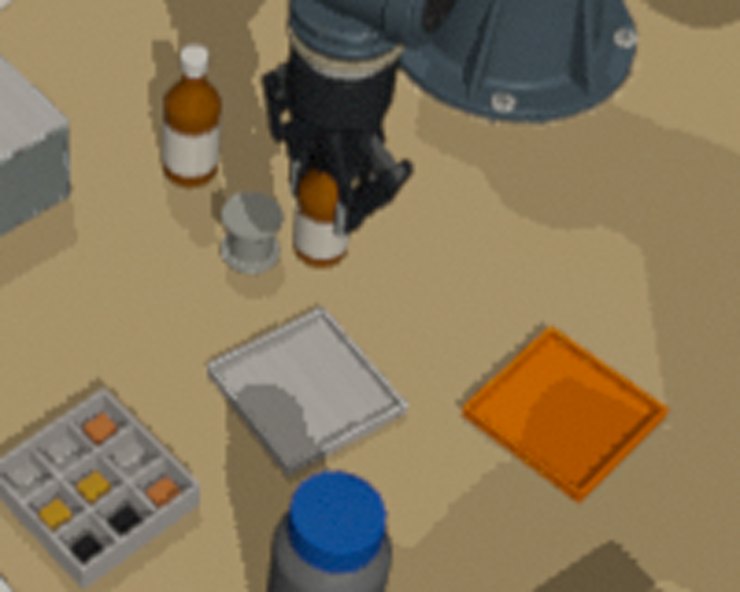

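The bottle hangs upright in the fingers over the silver tray, at crop (320,220) with the tray at crop (308,385). I lower it.

Call:
step_arm --pt "0 0 -1 0" --pt "0 0 -2 0" --pt "0 0 -2 0" --pt "0 0 -2 0" --pt "0 0 -2 0" --pt "0 0 -2 0" --pt "0 0 -2 0" --pt "0 0 -2 0" --pt "0 0 -1 0" --pt "0 0 -0.7 0" --pt "0 0 -0.5 0" --pt "0 0 -0.3 0" --pt "0 0 -0.3 0" --pt "0 0 -0.2 0" --pt "0 0 0 0" --pt "0 0 0 0"

```text
t: 11.55
tcp_pos: [432.8, 233.5, 51.1]
tcp_rot: [-3.141, -0.0, 0.08]
wrist_force: [0.5, 0.3, -1.4]
gripper_width: 41.0
grasp_force: 30.6
```

Call:
step_arm --pt "0 0 -0.2 0" --pt "0 0 -0.15 0" --pt "0 0 -0.1 0" --pt "0 0 -0.1 0" --pt "0 0 0 0"

```text
t: 11.97
tcp_pos: [432.9, 233.4, 45.6]
tcp_rot: [-3.142, -0.001, 0.08]
wrist_force: [-0.4, -0.7, 2.8]
gripper_width: 41.2
grasp_force: 30.8
```

Call:
step_arm --pt "0 0 0 0" --pt "0 0 0 0" --pt "0 0 0 0" --pt "0 0 0 0" --pt "0 0 0 0" --pt "0 0 0 0" --pt "0 0 0 0" --pt "0 0 0 0" --pt "0 0 0 0" --pt "0 0 0 0" --hand 100

```text
t: 12.8
tcp_pos: [432.7, 233.4, 45.3]
tcp_rot: [3.142, 0.0, 0.08]
wrist_force: [0.3, 0.9, -0.3]
gripper_width: 85.2
grasp_force: 0.0
```

Call:
step_arm --pt "0 0 0.5 0" --pt "0 0 1 0" --pt "0 0 1.5 0" --pt "0 0 2 0" --pt "0 0 2.5 0" --pt "0 0 2.5 0" --pt "0 0 2.5 0" --pt "0 0 2.5 0" --pt "0 0 2.5 0" --pt "0 0 2.5 0" --pt "0 0 0 0"

```text
t: 13.72
tcp_pos: [434.2, 234.1, 250.8]
tcp_rot: [-3.139, -0.007, 0.08]
wrist_force: [0.2, 0.2, 0.9]
gripper_width: 85.6
grasp_force: 0.0
```

```bash
python3 -c "
from h import *
o=bot.get_obs();print(o['tcp_pos'],o['wrist_force'],o['gripper_width'])
for c in('scene','top'):
    bot.read_camera(c)
    for n in('bottle','tray','lid','handle','pointer','pointer_tip'): print(n,[(np.round(d['at']),d['confidence']) for d in bot.tip_of(n,c)])
"
```

```text
[434.20494884 234.06359857 250.77496962] [0.19951219 0.16595524 0.93728121] 85.6375668445472
bottle [(array([435., 235.,   5.]), 0.89), (array([565., 422.,  -1.]), 0.21)]
tray [(array([270., 374.,  -2.]), 0.86), (array([428., 231.,  -1.]), 0.75), (array([770., 220.,   0.]), 0.18)]
lid [(array([ 488., -169.,   98.]), 0.57)]
handle [(array([ 634., -157.,  138.]), 0.64)]
pointer [(array([ 495., -291.,  101.]), 0.54)]
pointer_tip [(array([ 620., -279.,  181.]), 0.63)]
bottle []
tray [(array([263., 373.,  -4.]), 0.85), (array([435., 233.,  -2.]), 0.61), (array([ 278., -348.,   -2.]), 0.16)]
lid [(array([376.,  83.,  -2.]), 0.74), (array([ 483., -165.,   93.]), 0.56)]
handle [(array([ 635., -155.,  139.]), 0.77), (array([ 498., -288.,  103.]), 0.56)]
pointer [(array([ 496., -289.,   99.]), 0.49)]
pointer_tip [(array([ 614., -282.,  184.]), 0.61), (array([570., 427.,  -1.]), 0.23)]
```

The bottle stands in the tray at (435,235). Next I move over the handle, turned a quarter turn.

Call:
step_arm --pt "0.6 -1.3 0 6" --pt "1.35 -2.6 0 6" --pt "1.35 -2.6 0 6" --pt "1.35 -2.6 0 6" --pt "1.35 -2.6 0 6" --pt "1.35 -2.6 0 6" --pt "1.35 -2.6 0 6" --pt "1.35 -2.6 0 6" --pt "1.35 -2.6 0 6" --pt "1.35 -2.6 0 6" --pt "1.35 -2.6 0 6" --pt "1.35 -2.6 0 6" --pt "1.35 -2.6 0 6" --pt "1.35 -2.6 0 6" --pt "1.35 -2.6 0 6" --pt "0.7 -1.3 0 0" --pt "0 0 0 0" --pt "0 0 0 0"

```text
t: 15.92
tcp_pos: [634.5, -156.9, 244.7]
tcp_rot: [-3.141, -0.0, 1.65]
wrist_force: [-0.7, -0.6, 0.2]
gripper_width: 85.3
grasp_force: 0.0
```

```bash
python3 -c "
from h import *
o=bot.get_obs();print(o['tcp_pos'],o['tcp_rot'],o['joints'])
"
```

```text
[ 634.54975203 -156.94957994  244.7078354 ] [-3.14085454e+00 -4.73791694e-04  1.64958536e+00] [-3.13733550e-01  5.30396783e-01  1.34330473e+00  1.62782232e-04
  1.26875436e+00 -3.92571253e-01]
```

Call:
step_arm --pt "0 0 -1 0" --pt "0 0 -2 0" --pt "0 0 -2 0" --pt "0 0 -2 0" --pt "0 0 -2 0" --pt "0 0 -1.5 0" --pt "0 0 -1 0" --pt "0 0 -0.5 0" --pt "0 0 -0.4 0" --pt "0 0 0 0" --pt "0 0 0 0"

```text
t: 16.83
tcp_pos: [635.0, -156.6, 122.0]
tcp_rot: [3.141, 0.0, 1.651]
wrist_force: [-0.8, -0.1, -0.5]
gripper_width: 85.3
grasp_force: 0.0
```

Call:
step_arm --pt "0 0 0 0" --pt "0 0 0 0" --pt "0 0 0 0" --pt "0 0 0 0" --pt "0 0 0 0" --pt "0 0 0 0" --pt "0 0 0 0" --pt "0 0 0 0" --pt "0 0 0 0" --pt "0 0 0 0" --pt "0 0 0 0" --pt "0 0 0 0" --pt "0 0 0 0" --pt "0 0 0 0" --hand 0 --grip_force 30

```text
t: 18.0
tcp_pos: [635.7, -156.6, 121.7]
tcp_rot: [3.139, 0.001, 1.651]
wrist_force: [6.7, 0.9, -1.4]
gripper_width: 8.6
grasp_force: 29.8
```

```bash
python3 -c "
from h import *
o=bot.get_obs();print(o['tcp_pos'],o['wrist_force'],o['ft_torque'],o['gripper_width'])
shot('scene','c4',(150,110,300,230),5)
"
```

```text
[ 635.74553614 -156.59739909  121.70836226] [ 6.74605641  0.92688435 -1.40010806] [ 0.10271751 -0.89858075 -0.0267464 ] 8.59733465859229
```

View pics/c4.png

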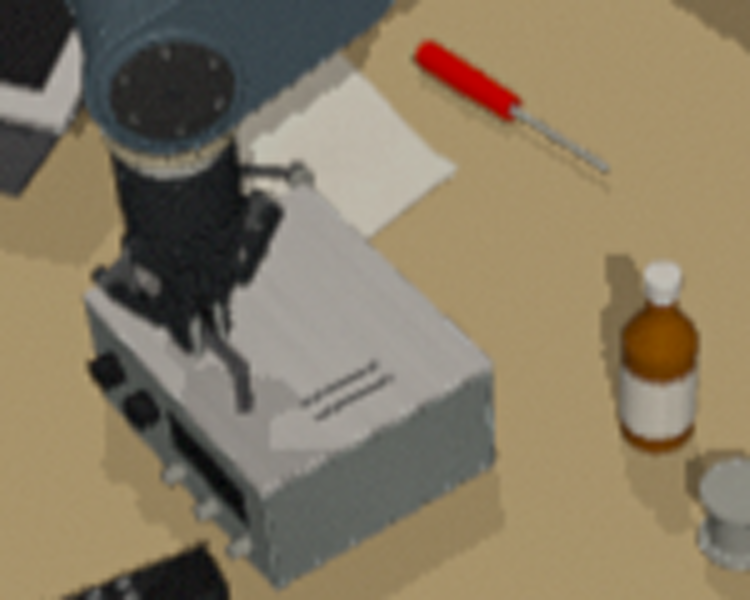

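The fingers hold the bar at crop (205,330), and the pointer's shoulder is seen at crop (300,175). Now I compute the arc.

Run:
```python
import numpy as np
y=.08;a=np.linspace(0,.56,21)
u=150*np.cos(a)-41*np.sin(a);z=150*np.sin(a)+41*np.cos(a)
p=np.c_[u*np.cos(y),u*np.sin(y),z]/10;p=np.round(p-p[0],2)
print(np.diff(p,axis=0).round(2).tolist(),p[-1])
```

```text
[[-0.12, -0.01, 0.42], [-0.13, -0.01, 0.41], [-0.15, -0.01, 0.41], [-0.15, -0.01, 0.41], [-0.17, -0.02, 0.4], [-0.17, -0.01, 0.4], [-0.19, -0.02, 0.39], [-0.2, -0.01, 0.39], [-0.21, -0.02, 0.38], [-0.22, -0.02, 0.38], [-0.23, -0.02, 0.36], [-0.24, -0.02, 0.37], [-0.25, -0.02, 0.35], [-0.27, -0.02, 0.35], [-0.27, -0.02, 0.34], [-0.28, -0.02, 0.33], [-0.28, -0.02, 0.33], [-0.3, -0.03, 0.31], [-0.31, -0.02, 0.31], [-0.31, -0.03, 0.3]] [-4.45 -0.36  7.34]
```

Call:
step_arm --pt "-0.12 -0.01 0.42 0" --pt "-0.13 -0.01 0.41 0" --pt "-0.15 -0.01 0.41 0" --pt "-0.15 -0.01 0.41 0" --pt "-0.17 -0.02 0.4 0" --pt "-0.17 -0.01 0.4 0" --pt "-0.19 -0.02 0.39 0" --pt "-0.2 -0.01 0.39 0" --pt "-0.21 -0.02 0.38 0" --pt "-0.22 -0.02 0.38 0"

```text
t: 18.88
tcp_pos: [618.9, -157.9, 162.0]
tcp_rot: [3.138, 0.001, 1.651]
wrist_force: [7.1, 2.7, -0.5]
gripper_width: 8.5
grasp_force: 29.2
```

Call:
step_arm --pt "-0.23 -0.02 0.36 0" --pt "-0.24 -0.02 0.37 0" --pt "-0.25 -0.02 0.35 0" --pt "-0.27 -0.02 0.35 0" --pt "-0.27 -0.02 0.34 0" --pt "-0.28 -0.02 0.33 0" --pt "-0.28 -0.02 0.33 0" --pt "-0.3 -0.03 0.31 0" --pt "-0.31 -0.02 0.31 0" --pt "-0.31 -0.03 0.3 0" --pt "0 0 0 0" --pt "0 0 0 0" --pt "0 0 0 0"

```text
t: 19.97
tcp_pos: [592.2, -160.0, 196.3]
tcp_rot: [3.136, 0.001, 1.651]
wrist_force: [8.1, 4.0, 5.4]
gripper_width: 8.6
grasp_force: 29.9
```

Run:
```python
from h import *
o=bot.get_obs();print(o['tcp_pos'],o['wrist_force'],o['ft_torque'],o['gripper_width'])
from collections import defaultdict
R=defaultdict(list)
ref=dict(lid=(484,-168,95),handle=(591,-159,210),pointer=(495,-290,100),pointer_tip=(618,-278,183),bottle=(435,235,4))
for k in range(5):
  for c in('scene','top'):
    bot.read_camera(c)
    for n in ref:
      for d in bot.tip_of(n,c):
        if np.linalg.norm(d['at']-np.array(ref[n]))<30: R[n].append(d['at'])
M={n:np.mean(v,0) for n,v in R.items()}
for n in M: print(n,M[n].round(1),np.std(R[n],0).round(1),len(R[n]))
for p,q,o in(('handle','lid',.2668),('pointer_tip','pointer',0)):
    d=M[p]-M[q];print(p,np.arctan2(d[2],np.hypot(d[0],d[1]))-o)
shot('scene','c5',(150,110,300,230),5)
```

```text
[ 592.21702456 -159.97935762  196.32558088] [8.05068795 3.98126245 5.44057227] [ 0.57274817 -1.44483224 -0.04475843] 8.592582912709359
lid [ 487.  -166.7   94. ] [1.4 1.3 1.5] 5
handle [ 591.  -159.1  209.1] [1.3 2.3 1.4] 9
pointer_tip [ 618.4 -280.2  180.4] [2.5 0.8 1.2] 4
pointer [ 496.3 -289.5   99.8] [1.3 1.1 2. ] 5
bottle [434.5 233.8   3.6] [2.1 1.1 1.8] 10
handle 0.5683712372453533
pointer_tip 0.5820800169637148
```

View pics/c5.png

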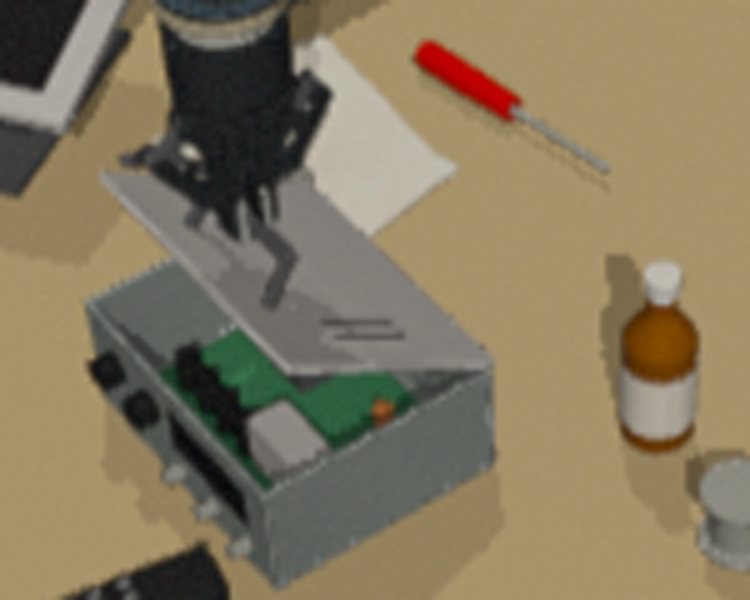

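The lid is open in front of the fingers, its free corner at crop (105,175), at about 0.57 rad; the pointer is at about 0.587 rad. I raise it slightly and hold.

Call:
step_arm --pt "-0.1 -0.01 0.1 0" --pt "-0.11 -0.01 0.1 0" --pt "0 0 0 0" --pt "0 0 0 0" --pt "0 0 0 0" --pt "0 0 0 0" --pt "0 0 0 0" --pt "0 0 0 0"

```text
t: 23.68
tcp_pos: [590.2, -160.1, 198.2]
tcp_rot: [3.136, 0.001, 1.651]
wrist_force: [7.7, 3.3, 5.6]
gripper_width: 8.4
grasp_force: 29.9
```

Run:
```python
from h import *
o=bot.get_obs();print(o['tcp_pos'],o['wrist_force'],o['gripper_width'],abs(o['joint_vel']).max())
H=[]
for k in range(4):
  for c in('scene','top'):
    bot.read_camera(c)
    for d in bot.tip_of('handle',c):
      if np.linalg.norm(d['at']-np.array((589,-159,211)))<30: H.append(d['at'])
h=np.mean(H,0);d=h-np.array((485,-167,95.5));print(h,np.arctan2(d[2],np.hypot(d[0],d[1]))-.2668)
cv2.imwrite('pics/f.png',cv2.resize(bot.read_camera('top')[120:240,160:400,::-1],None,fx=3,fy=3))
```

```text
[ 590.19271779 -160.14937067  198.24393111] [7.70692603 3.31585406 5.62370872] 8.361070951498359 0.0012934399749518332
[ 589.18571429 -159.7         211.91428571] 0.5727577108772184
```

View pics/f.png

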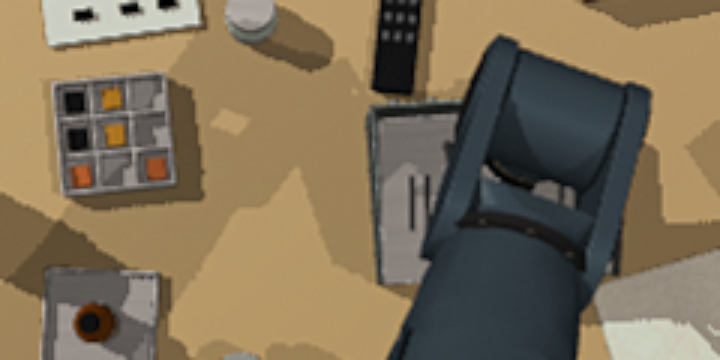

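The small bottle stands in the tray at crop (92,320). The lid is held still at about 0.58 rad, against about 0.585 rad for the pointer. I hand the job in.

```bash
python3 -c "
from workcell import bot
print(bot.job_done())"
```

```text
the job is handed in; nothing more can be done
None
```

I handed the job in with the flux bottle standing upright and released in the silver tray, and the lid held still at about 0.58 rad by its handle. I measured the pointer at about 0.585 rad, so the lid should be well within five degrees of it. The hand-in gave no verdict.

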